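Unlock the pot clamp and close it on the glazed pot

TASK

The bench clamp's sliding jaw is locked by a sprung index plunger. Pull the plunger's knob up, twist it anticlockwise to its rest notch and let it settle there, so that it stays up by itself; then slide the jaw along until it has pushed the blue pot against the back stop and the pot sits snug between the two, and let go. Work gently: do not wrench the plunger against its stops, do not squeeze the pot hard or tip it, and leave the sprayer, cloche, tamper and rake where they are.

Things in the scene. Friction and masses are not known exactly. Their poses are not given: they have to be found in the camera images.
- clamp: Pot clamp fixed on the bench: wooden base 120 x 380 x 12 mm, y from -205 to +175 mm. y: the way the jaw slides, towards the back stop; z up. Origin at the base's underside, on its centre line, below the jaw face's start. Along y: plunger axis -165 mm, jaw tab -65, jaw's cork face 0, cork face of the back stop +145 (board 72 mm high above the bench).
- plunger: Sprung index plunger; origin fixed on its upright axis at the base's underside. Its 10 mm foot pin stands 9 mm deep in a hole in the jaw's tongue and locks the jaw; lifted 10 mm it is clear. On top a black wing knob: upright bar 46 mm long, 14 thick, from 98 to 130 mm above the bench while locked. A 6 mm square cross pin sticks out 24 mm from the stem, square to the bar, below the knob.
- knob_grip (a point): Point on the plunger's axis in the wing knob, 116 mm above the bench while locked (14 mm below the knob's top); rises and turns with the knob. y runs along the bar's 46 mm length, x across its 14 mm thickness, along the cross pin. While locked the bar lies nearly along the clamp's y. Keep fingertips over 93 mm above the bench here.
- lift (a joint): Plunger height (m) above locked (0). The spring pulls down with about 9 N when locked, 14 N at 20 mm. In its guide slot it cannot turn until lifted 8 mm. Cross pin on the collar's land: 0.019, so lift to 0.021 to 0.023 to turn over the land. Rubbery top stop from 0.024 (about 10 N per mm): do not pull hard on it. Resting in the notch: about 0.013.
- twist (a joint): Knob turn (rad), + anticlockwise from above, 0 locked. Notch (5 mm deep, 1.6 mm wider than the pin): middle anywhere from 0.82 to 1.48, new each time: feel or see it. A land 4 mm wide lies just before it, a shoulder 9 mm above the land just behind stops the pin 0.04 past the middle even when lifted; it is stiff (10 N m/rad): feel it with 0.1 to 0.2 N m. Lowered there the pin drops in.
- post: The fixed sleeve (aluminium, 50 mm across) and its brass collar round the plunger; origin on the plunger's axis at the height of the bench. Top of the collar's land 80 mm, of the shoulder 89 mm above the bench.
- jaw (a joint): How far (m) the jaw has slid from its locked place towards the back stop; it needs about 3 N to slide and stays where it is left. With the 100 mm pot snug against the back stop it reads 0.045 to 0.046: the cork faces give about 0.8 mm, and a push of 10 to 16 N is plenty.
- jaw_tab (a point): Centre line of the jaw's upright wooden tab, 62 mm above the bench: tab 26 mm along x, 14 mm thick along y, its top 78 mm above the bench, standing on the flat tongue (top 24 mm). Axes as the clamp's. The jaw's board is 65 mm ahead along +y (90 mm wide, 59 mm high) with its cork face; there is 49 mm free between tab and board.
- pot: Blue glazed pot, straight sided, 100 mm across, 75 mm high, empty, about 0.6 kg, standing loose on the clamp base between jaw and back stop; origin at the centre of its underside. Snug against the back stop its origin is at y = 95 mm in the clamp's frame.
- sprayer: Clear plastic trigger sprayer, 84 mm across, 205 mm high; origin at the centre of its underside. Leave alone.
- cloche: Small glass cloche, 120 mm across, 155 mm high; origin at the centre of its underside. Leave alone.
- tamper: Wooden tamper, foot 90 mm across, 138 mm high; origin at the centre of its underside. Leave alone.
- rake: Stainless hand rake lying on the bench, 265 mm long, 90 mm wide, 28 mm high; origin near its middle. Leave alone.
There are look-alikes about, which are no part of the job. There is more than one size of the pot; the one meant has the size given above.

How it is judged:
On the way, in this order (a step that is already met when the one before it is completed fails the run):
1. the plunger rests in its notch by itself, not held (value of joint lift between 0.012 and 0.0165 m and value of joint twist above 0.7 rad and contact force between the fingers and plunger below 0.3 N), for 0.3 s.
2. the jaw has brought the pot against the back stop (value of joint jaw above 0.043 m and y of pot in the frame of clamp above 0.093 m), for 0.1 s.
At the end, for the whole second after the job is handed in: Plunger resting by itself in its notch (lift 12 to 16.5 mm, turned over 0.7 rad); pot upright (0.05 rad), at rest, 2 mm short to 3 mm past snug against the back stop, within 30 mm of the base's centre line; jaw holding the pot (joint jaw 43 to 48 mm) (all of step 2 and value of joint lift between 0.012 and 0.0165 m and value of joint twist above 0.7 rad and value of joint jaw below 0.048 m and y of pot in the frame of clamp below 0.098 m and x of pot in the frame of clamp between -0.03 and 0.03 m and angle between pot's own z axis and vertical below 0.05 rad and linear speed of pot below 0.01 m/s); the robot touches nothing.
It fails at once if the plunger is wrenched against its sleeve, top stop, shoulder or notch with more than 35 N (contact force between plunger and post above 35 N).
It fails at once if the jaw is forced against the locking pin with more than 25 N (contact force between plunger and jaw above 25 N).
It fails at once if the jaw presses the pot with more than 30 N (contact force between jaw and pot above 30 N).
It fails at once if the pot is tipped more than 0.25 rad (angle between pot's own z axis and vertical above 0.25 rad).
It fails at once if the sprayer, cloche, tamper or rake is shifted more than 20 mm or tipped (distance of any of sprayer, cloche, tamper, rake from where it was at the start of the episode above 0.02 m or angle between any of sprayer, cloche, tamper, rake's own z axis and vertical above 0.2 rad).
It also fails if it takes over 67 s, if anything falls off the work surface, if the arm or the gripper's body presses on something with over 40 N, if the wrist force passes 120 N, or if a joint passes its speed limit or range.

ROBOT

A 6-joint arm with a two-finger parallel gripper is mounted at the origin on the work surface. World frame = base frame: x ahead of the robot, y to its left, z up, the work surface at z = 0. Lengths are in m, angles in rad, forces in N, time in s.
With the tool pointing down it reaches from about 0.325 to 0.925 m from the base axis. Payload 3.1 kg.
Tool frame: the origin (TCP) lies on the front face of the gripper's body, between the roots of the fingers; the fingertips stand 73 mm ahead of it and the grasp point (between the pads) lies 54 mm ahead of it (arm.grip_point_offset is the distance from the TCP to the grasp point, in m); z points along the fingers, y is the line along which they close (so a half turn about z gives the same grasp; the last joint's range is limited). The gripper opens to 85 mm and grips with 20 to 120 N. Pads are 22 mm wide; open, the fingers measure 114 mm over their backs; the gripper's body (76 mm by 85 mm) begins 54 mm behind the grasp point. The pads swing forward as they close: fully open they stand 13 mm farther back than shut.
Start: joints at [1.064, 0.217, 1.613, -0, 1.311, -0.112], TCP at [0.24, 0.577, 0.304] pointing down, gripper open.
Joint ranges: [-2.75, 2.75], [-0.78, 2.1], [0.31, 2.55], [-1.13, 4.27], [0.13, 2.63], [-2.58, 2.58]. Speed limits (rad/s): [2.79, 2.79, 3.14, 3.14, 3.14, 3.14].

INTERFACE

Orientations are given as a rotation vector (axis times angle).
In Python, from bench import arm, optics, order gives the robot as it stands. The module is installed in compiled form; this text tells all that it offers.
- The arm moves only by the tool apply_moves, never from a script. Its argument "targets" is a list of rows, each an object of numbers: "fingers": the opening, from -1 (shut) to 1 (fully open), so that 0 is half open; "dx", "dy", "dz": the shift along the world's x, y, z as a fraction of full scale; "rx", "ry", "rz": the turn, a rotation vector about the world's x, y, z as a fraction of full scale. In form: [{"fingers": .., "dx": .., "dy": .., "dz": .., "rx": .., "ry": .., "rz": ..}, ...]. A call has 1 to 5 rows; each row is the pose to reach, as a shift and turn from the pose commanded when the call began, turning the shorter way round; what a row does not reach only later rows make up. Full scale, the value 1, is 250 mm for a shift and pi rad for a turn. A row lasts 1/10 s, in which the tool goes at most 50 mm and 8.59 degrees, less where a joint would pass 70% of its speed; a pose out of reach is approached as far as the arm can. A call with a number of a shift or a turn outside -1 to 1 is refused whole. A call with a gripper value outside its range is refused whole. The fingers move at their own pace and stop on an object; the grip force is fixed at half the most. Time passes only in rows, so rows that repeat a pose let the fingers close. It gives the time, the measured TCP pose, the force, the opening and the grip force at its end, in the units of the state.
- arm.observe(): the state, without advancing time (a new reading comes with each control period).
- optics.read_camera(name): name is "scene" or "top" or "wrist"; returns (picture, depth): 400x640x3 uint8, red, green, blue; 400x640 float32, m along the optical axis (not along the pixel's ray), 0 where there is no reading.
- optics.camera_info(name): a dict with "fx", "fy", "cx", "cy" (pixels), "world_to_cam" (4x4, takes a point from world to camera coordinates); the wrist camera has in their place "mount" (4x4, takes a point from camera to tool coordinates, whose origin is the TCP and whose axes are the flange's). Camera axes: x right, y down, z forward; pixel columns grow to the right and rows downward; lengths in m; the calibration is good to about 2 mm. A picture is of the moment at which its call begins: read the wrist's pose just before it. camera_info takes no time and is no camera call.
- order.close_job(): hands the job in; it is judged then, once.
The state is a dict: "time": time; "joint_pos": joint angles; "qd": joint speeds; "effort": joint torques, N m; "eef_pos": TCP position; "ee_rot": TCP orientation; "wrist_force": force on the tool from outside, world axes, zero at the start; "ft_torque": the same for the moment, N m; "gripper_width": finger opening in m; "grip_force": force on a finger pad.
Only numpy, scipy, OpenCV 4.12 (cv2) and the standard library are available. Lean on these libraries where they do the work, as an engineer would, in place of code of your own. Each camera call takes 0.05 s, during which the arm holds its last target. There are 200 camera calls.

## Working session

There is one attempt and no reset: what is moved stays moved. The work goes in short steps, Python scripts to look and compute and a tool call to move; the robot and the scene stay as the last step left them, time stands still between calls to the robot, and variables do not carry over. Pictures are saved under pics/ and viewed, at most 10 in all, crops included, and the job is handed in when it is done.

Besides the shell and the picture viewer there is one more tool, called as name(argument=value, ...), one argument or row to a line, values as JSON. apply_moves: Moves the arm, as the interface text tells. Shift numbers are shares of 250 mm and turn numbers shares of pi rad, none past 1 either way. Its arguments: {"type":"object","properties":{"targets":{"type":"array"}},"required":["targets"]}

```bash
mkdir -p pics
python3 - <<'E'
from bench import arm, optics
import cv2, numpy as np
s=arm.observe(); print({k:np.round(v,3) for k,v in s.items()})
for n in ("scene","top"):
    p,d=optics.read_camera(n); np.savez(f"pics/{n}.npz",p=p,d=d); cv2.imwrite(f"pics/{n}.png",p[:,:,::-1])
    print(n,{k:np.round(v,3).tolist() for k,v in optics.camera_info(n).items()})
print(optics.camera_info("wrist"), arm.grip_point_offset)
E
```

```text
{'time': np.float64(0.0), 'joint_pos': array([ 1.064,  0.218,  1.615, -0.   ,  1.311, -0.112]), 'qd': array([ 0.001, -0.001, -0.   ,  0.   , -0.001,  0.001]), 'effort': array([-1.0000e-03, -3.9685e+01, -3.0385e+01, -0.0000e+00,  1.0000e-02,
        0.0000e+00]), 'eef_pos': array([0.24 , 0.576, 0.303]), 'ee_rot': array([-0.616, -3.08 ,  0.004]), 'wrist_force': array([-0.627,  0.219, -0.101]), 'ft_torque': array([-0.039, -0.042,  0.021]), 'grip_force': np.float64(0.0), 'gripper_width': np.float64(0.085)}
scene {'fx': 512.423, 'fy': 512.423, 'cx': 320.845, 'cy': 200.775, 'world_to_cam': [[0.246, 0.969, 0.021, -0.277], [0.628, -0.143, -0.765, -0.276], [-0.739, 0.201, -0.643, 1.683], [0.0, 0.0, 0.0, 1.0]]}
top {'fx': 412.033, 'fy': 412.033, 'cx': 322.343, 'cy': 203.965, 'world_to_cam': [[0.038, -0.999, -0.006, 0.139], [-0.973, -0.036, -0.227, 0.566], [0.227, 0.014, -0.974, 1.14], [0.0, 0.0, 0.0, 1.0]]}
{'fx': 310.80623251152485, 'fy': 310.80623251152485, 'cx': 319.557798074005, 'cy': 204.21196438353002, 'mount': array([[ 5.89644652e-04, -9.63596253e-01, -2.67361018e-01,
         6.70354497e-02],
       [ 9.99999801e-01,  6.27677606e-04, -5.67893344e-05,
         1.33389361e-03],
       [ 2.22538513e-04, -2.67360931e-01,  9.63596432e-01,
        -7.07649825e-02],
       [ 0.00000000e+00,  0.00000000e+00,  0.00000000e+00,
         1.00000000e+00]])} 0.0539
```

View pics/top.png

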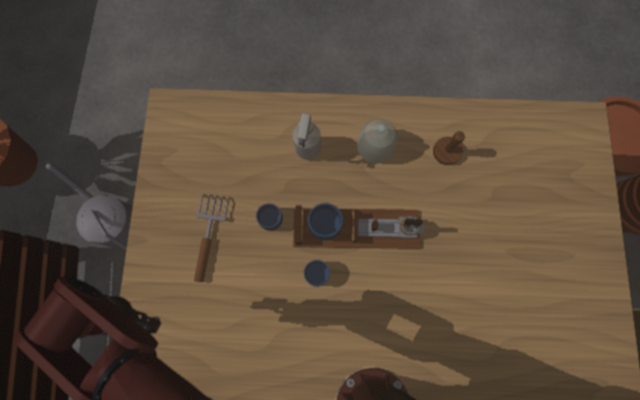

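View pics/scene.png

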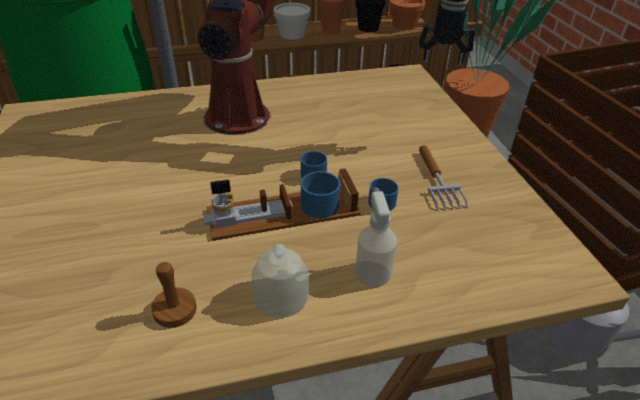

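The top view shows three blue pots: in the clamp (325,220), at its left (270,216), and below it (317,272). The one in the clamp between jaw and stop is the largest, so it fits; I'll confirm that in an enlarged crop.

```bash
cat > h.py <<'E'
import numpy as np, cv2
from bench import arm, optics
from scipy.spatial.transform import Rotation as R
def cam(name, st=None):
    i=optics.camera_info(name); K=np.array([[i['fx'],0,i['cx']],[0,i['fy'],i['cy']],[0,0,1]])
    if name=='wrist':
        T=np.eye(4); T[:3,:3]=R.from_rotvec(st['ee_rot']).as_matrix(); T[:3,3]=st['eef_pos']; c2w=T@i['mount']
    else: c2w=np.linalg.inv(i['world_to_cam'])
    return K,c2w
def ray(name,uv,z,st=None):
    K,c=cam(name,st); d=c[:3,:3]@(np.linalg.inv(K)@[*uv,1]); o=c[:3,3]
    return o+d*(z-o[2])/d[2]
def proj(name,P,st=None):
    K,c=cam(name,st); q=np.linalg.inv(c)@[*P,1]; q=K@q[:3]; return q[:2]/q[2]
E
python3 - <<'E'
from h import *
f=np.load("pics/top.npz"); p=f['p']
c=p[195:260,255:435]; cv2.imwrite("pics/topcrop.png",cv2.resize(c,None,fx=4.4,fy=4.4,interpolation=cv2.INTER_CUBIC)[:,:,::-1])
hsv=cv2.cvtColor(p,cv2.COLOR_RGB2HSV); m=cv2.inRange(hsv,(100,90,20),(125,255,255))
n,l,s,ce=cv2.connectedComponentsWithStats(m)
for k in range(1,n):
    if s[k,4]>100: print(s[k],ce[k],ray('top',ce[k],.087).round(3), 'width mm', (np.linalg.norm(ray('top',(s[k,0],ce[k][1]),.087)-ray('top',(s[k,0]+s[k,2],ce[k][1]),.087))*1e3).round(0))
for uv in [(423,210),(423,247),(294,207),(294,247)]: print(uv,ray('top',uv,.012).round(3))
print('knob',ray('top',(410,222),.13).round(3))
E
```

```text
(423, 210) [ 0.565 -0.147  0.012]
(423, 247) [ 0.452 -0.145  0.012]
(294, 207) [0.56  0.247 0.012]
(294, 247) [0.438 0.24  0.012]
knob [ 0.503 -0.083  0.13 ]
```

View pics/topcrop.png

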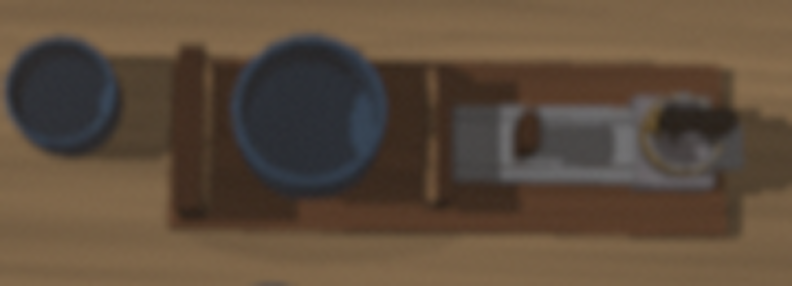

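The crop confirms it: the pot between the jaw and the back stop has a rim about 155/4.4 ≈ 35 px across (≈100 mm), and the others are ~25 px. The knob is at about (413,222) and the tab at (375,225). I'll move the wrist camera above the plunger.

apply_moves(
  targets=[
    {"fingers": 1,"dx": 0.36,"dy": -0.93,"dz": 0,"rx": 0,"ry": 0,"rz": -0.2},
    {"fingers": 1,"dx": 0.36,"dy": -0.93,"dz": 0,"rx": 0,"ry": 0,"rz": -0.2},
    {"fingers": 1,"dx": 0.36,"dy": -0.93,"dz": 0,"rx": 0,"ry": 0,"rz": -0.2},
    {"fingers": 1,"dx": 0.36,"dy": -0.93,"dz": 0,"rx": 0,"ry": 0,"rz": -0.2},
    {"fingers": 1,"dx": 0.36,"dy": -0.93,"dz": 0,"rx": 0,"ry": 0,"rz": -0.2},
  ],
)

```text
time: 0.6
eef_pos: [0.3304, 0.3424, 0.3033]
ee_rot: [1.541, 2.738, -0.001]
wrist_force: [0.6, 0.6, 0.7]
gripper_width: 0.0859
grip_force: 0.0
```

apply_moves(
  targets=[
    {"fingers": 1,"dx": 0.36,"dy": -0.93,"dz": 0,"rx": 0,"ry": 0,"rz": -0.174},
    {"fingers": 1,"dx": 0.36,"dy": -0.93,"dz": 0,"rx": 0,"ry": 0,"rz": -0.174},
    {"fingers": 1,"dx": 0.36,"dy": -0.93,"dz": 0,"rx": 0,"ry": 0,"rz": -0.174},
    {"fingers": 1,"dx": 0.36,"dy": -0.93,"dz": 0,"rx": 0,"ry": 0,"rz": -0.174},
    {"fingers": 1,"dx": 0.36,"dy": -0.93,"dz": 0,"rx": 0,"ry": 0,"rz": -0.174},
  ],
)

```text
time: 1.1
eef_pos: [0.4203, 0.11, 0.3037]
ee_rot: [2.222, 2.221, 0.0]
wrist_force: [0.5, 0.3, 1.0]
gripper_width: 0.085
grip_force: 0.0
```

apply_moves(
  targets=[
    {"fingers": 1,"dx": 0.33,"dy": -0.82,"dz": 0,"rx": 0,"ry": 0,"rz": 0},
    {"fingers": 1,"dx": 0.33,"dy": -0.82,"dz": 0,"rx": 0,"ry": 0,"rz": 0},
    {"fingers": 1,"dx": 0.33,"dy": -0.82,"dz": 0,"rx": 0,"ry": 0,"rz": 0},
    {"fingers": 1,"dx": 0.33,"dy": -0.82,"dz": 0,"rx": 0,"ry": 0,"rz": 0},
    {"fingers": 1,"dx": 0.33,"dy": -0.82,"dz": 0,"rx": 0,"ry": 0,"rz": 0},
  ],
)

```text
time: 1.6
eef_pos: [0.5036, -0.0969, 0.3036]
ee_rot: [2.224, 2.218, -0.001]
wrist_force: [0.0, 0.6, -0.2]
gripper_width: 0.0853
grip_force: 0.0
```

Run:
```python
from h import *
s=arm.observe(); p,d=optics.read_camera('wrist'); np.savez('pics/w1.npz',p=p,d=d,eef_pos=s['eef_pos'],ee_rot=s['ee_rot'])
print(s['eef_pos'],s['qd'].round(3))
cv2.imwrite('pics/w1.png',p[:,:,::-1])
```

```text
[ 0.50362466 -0.09690621  0.30362959] [-0.283  0.231 -0.213  0.039  0.021 -0.291]
```

View pics/w1.png

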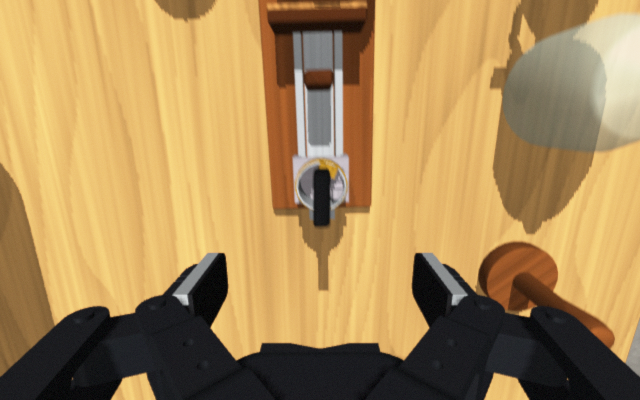

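The wrist picture shows the bar from about (321,168) to (322,226), the tab at (318,78), the jaw board at (318,15) and the base end corners at (273,208) and (371,206). I'll retake it with the arm settled and measure.

Run:
```python
from h import *
optics.read_camera('top')
s=arm.observe(); p,d=optics.read_camera('wrist'); np.savez('pics/w2.npz',p=p,d=d,eef_pos=s['eef_pos'],ee_rot=s['ee_rot'])
print(s['eef_pos'].round(4),s['ee_rot'].round(3),s['qd'].round(3))
K,c=cam('wrist',s)
v,u=np.mgrid[:400,:640]
P=np.stack([(u-K[0,2])/K[0,0]*d,(v-K[1,2])/K[1,1]*d,d],-1)@c[:3,:3].T+c[:3,3]
win=np.zeros((400,640),bool); win[20:245,255:390]=1
def box(m,n):
    q=P[m][:,:2]; (cx,cy),wh,a=cv2.minAreaRect((q*1000).astype(np.float32)); print(n,m.sum(),'c',round(cx,1),round(cy,1),np.round(wh,1),round(a,2),'z',P[m][:,2].mean().round(4),'med',np.median(q,0).round(4))
z=P[...,2]
box(win&(z>.122)&(z<.14)&(p.max(-1)<70),'knob')
box(win&(z>.07)&(z<.085)&(v<120)&(v>55),'tab')
box(win&(z>.006)&(z<.018)&(v>120),'base')
box(win&(z>.018)&(z<.03)&(v<150),'tongue')
hsv=cv2.cvtColor(p,cv2.COLOR_RGB2HSV)
for r in (100,130,160,190):
    g=np.where((hsv[r,255:390,0]<12)&(hsv[r,255:390,1]>150))[0]+255
    print(r,g.min(),g.max(),ray('wrist',(g.min(),r),.012,s).round(4),ray('wrist',(g.max()+1,r),.012,s).round(4))
```

```text
[ 0.5034 -0.0959  0.3034] [-2.225e+00 -2.218e+00  1.000e-03] [ 0.055 -0.03   0.041  0.031  0.03   0.025]
knob 875 c 505.7 -91.1 [44.2 13.3] 89.56 z 0.1304 med [ 0.5056 -0.0899]
tab 497 c 503.2 7.6 [25.1 14.1] 0.59 z 0.0781 med [0.5033 0.0069]
base 4617 c 505.2 -80.8 [120.2 103.1] 1.21 z 0.0128 med [ 0.4878 -0.0733]
tongue 4770 c 503.0 -2.0 [ 88.2 118.5] 0.98 z 0.0248 med [ 0.5038 -0.0029]
100 294 294 [ 0.4763 -0.0082  0.012 ] [ 0.4774 -0.0082  0.012 ]Traceback (most recent call last):
  File "<stdin>", line 19, in <module>
    return umr_minimum(a, axis, None, out, keepdims, initial, where)
ValueError: zero-size array to reduction operation minimum which has no identity
```

apply_moves(
  targets=[
    {"fingers": 0.2,"dx": 0.013,"dy": 0.005,"dz": -0.15,"rx": 0,"ry": 0,"rz": 0},
    {"fingers": 0.2,"dx": 0.013,"dy": 0.005,"dz": -0.28,"rx": 0,"ry": 0,"rz": 0},
    {"fingers": 0.2,"dx": 0.013,"dy": 0.005,"dz": -0.28,"rx": 0,"ry": 0,"rz": 0},
    {"fingers": 0.2,"dx": 0.013,"dy": 0.005,"dz": -0.28,"rx": 0,"ry": 0,"rz": 0},
  ],
)

```text
time: 2.15
eef_pos: [0.5053, -0.0905, 0.2335]
ee_rot: [-2.217, -2.223, 0.001]
wrist_force: [0.0, -0.0, 0.4]
gripper_width: 0.0514
grip_force: 0.0
```

```bash
cat > look.py <<'E'
from h import *
import sys
s=arm.observe(); p,d=optics.read_camera('wrist')
print(s['time'].round(2),s['eef_pos'].round(4),s['ee_rot'].round(3),s['wrist_force'].round(1),s['ft_torque'].round(2),s['gripper_width'].round(4))
K,c=cam('wrist',s); v,u=np.mgrid[:400,:640]
P=np.stack([(u-K[0,2])/K[0,0]*d,(v-K[1,2])/K[1,1]*d,d],-1)@c[:3,:3].T+c[:3,3]
z=P[...,2]; near=np.hypot(P[...,0]-.505,P[...,1]+.0915)<.03
m=near&(z>.122)&(z<.16)&(p.max(-1)<80)
if m.sum()>50:
    (cx,cy),wh,a=cv2.minAreaRect((P[m][:,:2]*1000).astype(np.float32)); print('knob',m.sum(),round(cx,1),round(cy,1),np.round(wh,1),round(a,2),'ztop',np.percentile(z[m],[10,50,90]).round(4))
if len(sys.argv)>1: cv2.imwrite(f'pics/{sys.argv[1]}.png',p[:,:,::-1])
E
python3 look.py
```

```text
Traceback (most recent call last):
  File "look.py", line 4, in <module>
    print(s['time'].round(2),s['eef_pos'].round(4),s['ee_rot'].round(3),s['wrist_force'].round(1),s['ft_torque'].round(2),s['gripper_width'].round(4))
          ^^^^^^^^^^^^^^^
AttributeError: 'float' object has no attribute 'round'
```

```bash
sed -i "s/print(s\['time'\].round(2),/print(round(float(s['time']),2),/; s/s\['gripper_width'\].round(4)/round(float(s['gripper_width']),4)/" look.py; python3 look.py
```

```text
2.2 [ 0.5065 -0.0911  0.2351] [2.218e+00 2.223e+00 1.000e-03] [ 2.  -0.6 -0.5] [ 0.   -0.03  0.01] 0.0513
knob 1593 505.5 -91.7 [13.6 45.7] 0.39 ztop [0.1291 0.1305 0.1314]
```

apply_moves(
  targets=[
    {"fingers": 0.2,"dx": 0,"dy": 0,"dz": -0.13,"rx": 0,"ry": 0,"rz": 0},
    {"fingers": 0.2,"dx": 0,"dy": 0,"dz": -0.252,"rx": 0,"ry": 0,"rz": 0},
    {"fingers": 0.2,"dx": 0,"dy": 0,"dz": -0.252,"rx": 0,"ry": 0,"rz": 0},
  ],
)

```text
time: 2.55
eef_pos: [0.5042, -0.0909, 0.1689]
ee_rot: [-2.216, -2.219, 0.004]
wrist_force: [0.0, 0.5, 0.2]
gripper_width: 0.0514
grip_force: 0.0
```

apply_moves(
  targets=[
    {"fingers": -1,"dx": 0,"dy": 0,"dz": 0,"rx": 0,"ry": 0,"rz": 0},
    {"fingers": -1,"dx": 0,"dy": 0,"dz": 0,"rx": 0,"ry": 0,"rz": 0},
    {"fingers": -1,"dx": 0,"dy": 0,"dz": 0,"rx": 0,"ry": 0,"rz": 0},
    {"fingers": -1,"dx": 0,"dy": 0,"dz": 0,"rx": 0,"ry": 0,"rz": 0},
    {"fingers": -1,"dx": 0,"dy": 0,"dz": 0,"rx": 0,"ry": 0,"rz": 0},
  ],
)

```text
time: 3.05
eef_pos: [0.5058, -0.0923, 0.1737]
ee_rot: [-2.219, -2.223, 0.004]
wrist_force: [-7.5, -0.4, 8.4]
gripper_width: 0.0131
grip_force: 58.7
```

```bash
python3 look.py w3
```

```text
3.05 [ 0.5058 -0.0923  0.1737] [-2.219 -2.223  0.004] [-7.5 -0.4  8.4] [-0.    1.24 -0.  ] 0.0131
knob 8391 504.1 -90.6 [44.4 57.3] 61.68 ztop [0.1295 0.141  0.1576]
```

View pics/w3.png

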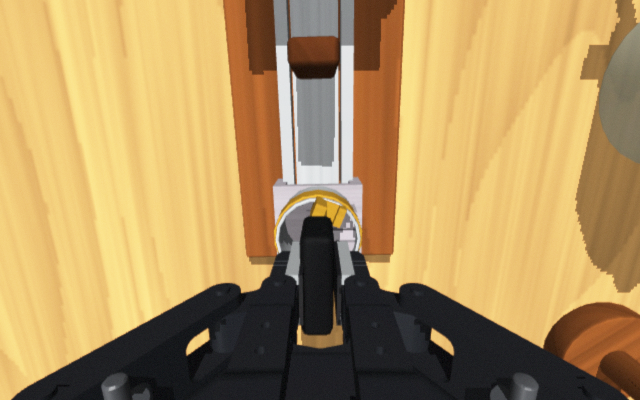

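The grip holds: the bar sits between the pads at (317,275). I'll ease off the side force and lift gently.

apply_moves(
  targets=[
    {"fingers": -1,"dx": -0.006,"dy": 0,"dz": 0.015,"rx": 0,"ry": 0,"rz": 0},
    {"fingers": -1,"dx": -0.006,"dy": 0,"dz": 0.03,"rx": 0,"ry": 0,"rz": 0},
    {"fingers": -1,"dx": -0.006,"dy": 0,"dz": 0.05,"rx": 0,"ry": 0,"rz": 0},
    {"fingers": -1,"dx": -0.006,"dy": 0,"dz": 0.06,"rx": 0,"ry": 0,"rz": 0},
    {"fingers": -1,"dx": -0.006,"dy": 0,"dz": 0.06,"rx": 0,"ry": 0,"rz": 0},
  ],
)

```text
time: 3.6
eef_pos: [0.5047, -0.092, 0.1858]
ee_rot: [2.22, 2.222, -0.0]
wrist_force: [2.8, -3.5, -12.3]
gripper_width: 0.0132
grip_force: 58.5
```

```bash
python3 look.py
```

```text
3.6 [ 0.5047 -0.092   0.1858] [ 2.22   2.222 -0.   ] [  2.8  -3.5 -12.3] [-0.57 -0.69 -0.01] 0.0132
knob 5707 503.1 -87.8 [43.9 44.6] 52.35 ztop [0.1339 0.1426 0.157 ]
```

apply_moves(
  targets=[
    {"fingers": -1,"dx": -0.002,"dy": -0.004,"dz": 0.015,"rx": 0,"ry": 0,"rz": 0},
    {"fingers": -1,"dx": -0.002,"dy": -0.004,"dz": 0.03,"rx": 0,"ry": 0,"rz": 0},
    {"fingers": -1,"dx": -0.002,"dy": -0.004,"dz": 0.038,"rx": 0,"ry": 0,"rz": 0},
    {"fingers": -1,"dx": -0.002,"dy": -0.004,"dz": 0.038,"rx": 0,"ry": 0,"rz": 0},
  ],
)

```text
time: 4.05
eef_pos: [0.5043, -0.0925, 0.1956]
ee_rot: [-2.22, -2.222, -0.002]
wrist_force: [3.9, -1.0, -14.2]
gripper_width: 0.0134
grip_force: 58.5
```

```bash
cat >> look.py <<'E'
# knob top: part of the bar ahead of the pads, in knob coordinates
M=R.from_rotvec(s['ee_rot']).as_matrix(); q=(P-s['eef_pos'])@M   # tool frame
m=(abs(q[...,1])<.005)&(q[...,0]>.013)&(q[...,0]<.021)&(q[...,2]>.025)&(q[...,2]<.06)
print('top z',m.sum(),np.median(z[m]).round(4),'tool z',np.median(q[m][:,2]).round(4))
E
python3 look.py
```

```text
4.05 [ 0.5043 -0.0925  0.1956] [-2.220e+00 -2.222e+00 -2.000e-03] [  3.9  -1.  -14.2] [-0.12 -1.08 -0.03] 0.0134
knob 4572 505.4 -91.3 [40.1 38.3] 47.29 ztop [0.1377 0.1519 0.1531]
top z 466 0.1523 tool z 0.0432
```

Lift is about 21.9 mm (knob top 0.1523, was 0.1304), so I'll turn now.

apply_moves(
  targets=[
    {"fingers": -1,"dx": 0.003,"dy": 0,"dz": 0,"rx": 0,"ry": 0,"rz": 0.04},
    {"fingers": -1,"dx": 0.003,"dy": 0,"dz": 0,"rx": 0,"ry": 0,"rz": 0.08},
    {"fingers": -1,"dx": 0.003,"dy": 0,"dz": 0,"rx": 0,"ry": 0,"rz": 0.12},
    {"fingers": -1,"dx": 0.003,"dy": 0,"dz": 0,"rx": 0,"ry": 0,"rz": 0.16},
    {"fingers": -1,"dx": 0.003,"dy": 0,"dz": 0,"rx": 0,"ry": 0,"rz": 0.16},
  ],
)

```text
time: 4.6
eef_pos: [0.5044, -0.0924, 0.195]
ee_rot: [-1.597, -2.703, -0.0]
wrist_force: [3.1, -0.2, -14.3]
gripper_width: 0.0132
grip_force: 58.5
```

```bash
python3 look.py w4
```

```text
4.6 [ 0.5044 -0.0924  0.195 ] [-1.597 -2.703 -0.   ] [  3.1  -0.2 -14.3] [-0.02 -0.89  0.  ] 0.0132
knob 4746 505.2 -91.0 [39.  38.1] 75.16 ztop [0.1369 0.1513 0.1526]
top z 485 0.1516 tool z 0.0433
```

View pics/w4.png

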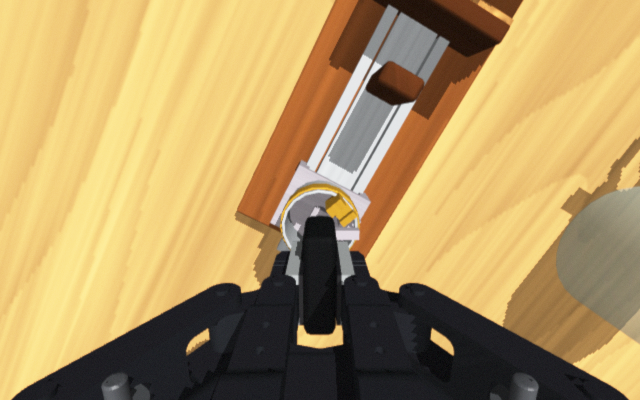

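The cross pin shows at (350,236) and the raised shoulder at (343,208), still ahead of it. I'll turn on and feel for the shoulder.

apply_moves(
  targets=[
    {"fingers": -1,"dx": 0.003,"dy": 0,"dz": 0.002,"rx": 0,"ry": 0,"rz": 0.04},
    {"fingers": -1,"dx": 0.003,"dy": 0,"dz": 0.002,"rx": 0,"ry": 0,"rz": 0.08},
    {"fingers": -1,"dx": 0.003,"dy": 0,"dz": 0.002,"rx": 0,"ry": 0,"rz": 0.08},
  ],
)

```text
time: 4.95
eef_pos: [0.5045, -0.0924, 0.1952]
ee_rot: [-1.248, -2.879, 0.0]
wrist_force: [1.5, -0.4, -14.7]
gripper_width: 0.0133
grip_force: 58.6
```

```bash
cat > st.py <<'E'
from h import *
s=arm.observe(); y=R.from_rotvec(s['ee_rot']).as_matrix()[:,1]
print(round(float(s['time']),2),s['eef_pos'].round(4),'psi',np.arctan2(y[1],y[0]).round(4),'F',s['wrist_force'].round(1),'T',s['ft_torque'].round(3))
E
python3 st.py
```

```text
4.95 [ 0.5045 -0.0924  0.1952] psi 0.7527 F [  1.5  -0.4 -14.7] T [ 0.057 -0.485  0.006]
```

apply_moves(
  targets=[
    {"fingers": -1,"dx": 0,"dy": 0,"dz": 0,"rx": 0,"ry": 0,"rz": 0.012},
    {"fingers": -1,"dx": 0,"dy": 0,"dz": 0,"rx": 0,"ry": 0,"rz": 0.016},
    {"fingers": -1,"dx": 0,"dy": 0,"dz": 0,"rx": 0,"ry": 0,"rz": 0.016},
  ],
)

```text
time: 5.25
eef_pos: [0.5046, -0.0925, 0.1952]
ee_rot: [-1.176, -2.91, 0.0]
wrist_force: [1.0, 1.2, -14.2]
gripper_width: 0.0132
grip_force: 58.6
```

```bash
python3 st.py
```

```text
5.25 [ 0.5046 -0.0925  0.1952] psi 0.8027 F [  1.    1.2 -14.2] T [ 0.158 -0.308 -0.045]
```

apply_moves(
  targets=[
    {"fingers": -1,"dx": 0,"dy": 0,"dz": 0,"rx": 0,"ry": 0,"rz": 0.012},
    {"fingers": -1,"dx": 0,"dy": 0,"dz": 0,"rx": 0,"ry": 0,"rz": 0.012},
  ],
)

```text
time: 5.45
eef_pos: [0.5047, -0.0925, 0.1953]
ee_rot: [-1.12, -2.932, 0.0]
wrist_force: [-1.4, 0.7, -14.5]
gripper_width: 0.0132
grip_force: 58.6
```

```bash
python3 st.py
```

```text
5.45 [ 0.5047 -0.0925  0.1953] psi 0.8411 F [ -1.4   0.7 -14.5] T [ 0.147 -0.144  0.028]
```

apply_moves(
  targets=[
    {"fingers": -1,"dx": 0,"dy": 0,"dz": 0,"rx": 0,"ry": 0,"rz": 0.01},
    {"fingers": -1,"dx": 0,"dy": 0,"dz": 0,"rx": 0,"ry": 0,"rz": 0.01},
  ],
)

```text
time: 5.65
eef_pos: [0.5047, -0.0925, 0.1953]
ee_rot: [-1.074, -2.949, 0.0]
wrist_force: [-1.4, 0.3, -14.3]
gripper_width: 0.0133
grip_force: 58.6
```

```bash
python3 look.py; python3 st.py
```

```text
5.65 [ 0.5047 -0.0925  0.1953] [-1.074 -2.949  0.   ] [ -1.4   0.3 -14.3] [ 0.17 -0.09  0.03] 0.0133
knob 4726 504.5 -91.4 [37.  39.6] 8.33 ztop [0.1364 0.1516 0.1528]
top z 473 0.1521 tool z 0.0433
5.7 [ 0.5047 -0.0925  0.1953] psi 0.8725 F [ -0.7   1.3 -15.6] T [ 0.231 -0.039 -0.023]
```

```bash
cat > sh.py <<'E'
from h import *
s=arm.observe(); p,d=optics.read_camera('wrist')
K,c=cam('wrist',s); v,u=np.mgrid[:400,:640]
P=np.stack([(u-K[0,2])/K[0,0]*d,(v-K[1,2])/K[1,1]*d,d],-1)@c[:3,:3].T+c[:3,3]
M=R.from_rotvec(s['ee_rot']).as_matrix(); ax=s['eef_pos'][:2]
dx,dy=P[...,0]-ax[0],P[...,1]-ax[1]; r=np.hypot(dx,dy)
y=M[:,1]; psi=np.arctan2(y[1],y[0]); ang=(np.arctan2(dy,dx)-psi+np.pi)%(2*np.pi)-np.pi
hsv=cv2.cvtColor(p,cv2.COLOR_RGB2HSV); br=(hsv[...,1]>150)&(hsv[...,2]>60)
print('psi',psi)
for lo,hi in [(.072,.078),(.078,.083),(.0865,.092)]:
    m=br&(P[...,2]>lo)&(P[...,2]<hi)&(r>.008)&(r<.027)
    if m.sum()>5: print(lo,hi,m.sum(),'ang rel. tool y',np.percentile(ang[m],[0,2,25,50,75,98,100]).round(3),'r',np.percentile(r[m],[2,98]).round(4))
E
python3 sh.py
```

```text
psi 0.8724535623671881
0.072 0.078 236 ang rel. tool y [-3.103 -0.119  0.175  0.722  1.59   2.901  3.126] r [0.0151 0.0266]
0.078 0.083 68 ang rel. tool y [0.078 0.087 0.122 0.714 0.797 0.901 0.91 ] r [0.017  0.0257]
0.0865 0.092 203 ang rel. tool y [0.475 0.491 0.59  0.662 0.746 0.87  0.897] r [0.0151 0.0255]
```

The depth shows the shoulder's face about 0.47 rad ahead of the pin's axis, so the notch middle is near ψ ≈ 1.16. I'll turn 0.22 rad, then feel.

apply_moves(
  targets=[
    {"fingers": -1,"dx": 0,"dy": 0,"dz": 0,"rx": 0,"ry": 0,"rz": 0.035},
    {"fingers": -1,"dx": 0,"dy": 0,"dz": 0,"rx": 0,"ry": 0,"rz": 0.07},
    {"fingers": -1,"dx": 0,"dy": 0,"dz": 0,"rx": 0,"ry": 0,"rz": 0.07},
  ],
)

```text
time: 6.05
eef_pos: [0.5047, -0.0925, 0.1953]
ee_rot: [-0.742, -3.05, -0.0]
wrist_force: [-2.1, 0.3, -15.0]
gripper_width: 0.013
grip_force: 58.6
```

```bash
python3 st.py; python3 sh.py; python3 st.py
```

```text
6.05 [ 0.5047 -0.0925  0.1953] psi 1.0932 F [ -2.1   0.3 -15. ] T [ 0.195  0.214 -0.005]
psi 1.0931916634545191
0.072 0.078 141 ang rel. tool y [-3.09  -3.017  0.537  0.809  1.983  2.961  2.994] r [0.0167 0.0266]
0.078 0.083 39 ang rel. tool y [0.462 0.474 0.512 0.552 0.618 0.696 0.701] r [0.0167 0.0259]
0.0865 0.092 200 ang rel. tool y [0.244 0.269 0.37  0.452 0.524 0.663 0.69 ] r [0.0152 0.0256]
6.1 [ 0.5047 -0.0926  0.1954] psi 1.0914 F [ -2.    1.1 -15.1] T [0.172 0.304 0.014]
```

apply_moves(
  targets=[
    {"fingers": -1,"dx": 0,"dy": 0,"dz": 0,"rx": 0,"ry": 0,"rz": 0.01},
    {"fingers": -1,"dx": 0,"dy": 0,"dz": 0,"rx": 0,"ry": 0,"rz": 0.01},
  ],
)

```text
time: 6.3
eef_pos: [0.5047, -0.0926, 0.1954]
ee_rot: [-0.696, -3.061, -0.0]
wrist_force: [-3.1, 0.3, -14.6]
gripper_width: 0.0131
grip_force: 58.6
```

```bash
python3 st.py
```

```text
6.3 [ 0.5047 -0.0926  0.1954] psi 1.1234 F [ -3.1   0.3 -14.6] T [ 0.2    0.368 -0.013]
```

apply_moves(
  targets=[
    {"fingers": -1,"dx": -0.002,"dy": 0,"dz": 0,"rx": 0,"ry": 0,"rz": 0.01},
    {"fingers": -1,"dx": -0.002,"dy": 0,"dz": 0,"rx": 0,"ry": 0,"rz": 0.01},
  ],
)

```text
time: 6.5
eef_pos: [0.5046, -0.0926, 0.1956]
ee_rot: [-0.648, -3.072, -0.0]
wrist_force: [-2.2, 0.1, -14.9]
gripper_width: 0.013
grip_force: 58.6
```

```bash
python3 st.py
```

```text
6.5 [ 0.5046 -0.0926  0.1956] psi 1.1551 F [ -2.2   0.1 -14.9] T [0.319 0.388 0.039]
```

apply_moves(
  targets=[
    {"fingers": -1,"dx": 0,"dy": 0,"dz": 0,"rx": 0,"ry": 0,"rz": 0.007},
    {"fingers": -1,"dx": 0,"dy": 0,"dz": 0,"rx": 0,"ry": 0,"rz": 0.007},
  ],
)

```text
time: 6.7
eef_pos: [0.5046, -0.0926, 0.1956]
ee_rot: [-0.612, -3.08, -0.0]
wrist_force: [-2.4, -0.5, -15.2]
gripper_width: 0.0131
grip_force: 58.5
```

```bash
python3 st.py
```

```text
6.7 [ 0.5046 -0.0926  0.1956] psi 1.1787 F [ -2.4  -0.5 -15.2] T [ 0.378  0.53  -0.008]
```

apply_moves(
  targets=[
    {"fingers": -1,"dx": -0.002,"dy": 0,"dz": 0,"rx": 0,"ry": 0,"rz": 0.006},
    {"fingers": -1,"dx": -0.002,"dy": 0,"dz": 0,"rx": 0,"ry": 0,"rz": 0.006},
  ],
)

```text
time: 6.9
eef_pos: [0.5044, -0.0927, 0.1958]
ee_rot: [-0.582, -3.087, -0.001]
wrist_force: [-2.5, 1.3, -15.0]
gripper_width: 0.0132
grip_force: 58.5
```

```bash
python3 st.py
```

```text
6.9 [ 0.5044 -0.0927  0.1958] psi 1.1981 F [ -2.5   1.3 -15. ] T [ 0.458  0.498 -0.029]
```

apply_moves(
  targets=[
    {"fingers": -1,"dx": 0,"dy": 0,"dz": 0,"rx": 0,"ry": 0,"rz": 0.006},
    {"fingers": -1,"dx": 0,"dy": 0,"dz": 0,"rx": 0,"ry": 0,"rz": 0.006},
  ],
)

```text
time: 7.1
eef_pos: [0.5045, -0.0927, 0.1958]
ee_rot: [-0.552, -3.092, -0.0]
wrist_force: [-3.0, 1.9, -14.4]
gripper_width: 0.0126
grip_force: 58.5
```

```bash
python3 st.py
```

```text
7.1 [ 0.5045 -0.0927  0.1958] psi 1.2172 F [ -3.    1.9 -14.4] T [ 0.481  0.447 -0.061]
```

apply_moves(
  targets=[
    {"fingers": -1,"dx": -0.002,"dy": 0,"dz": 0,"rx": 0,"ry": 0,"rz": 0.005},
    {"fingers": -1,"dx": -0.002,"dy": 0,"dz": 0,"rx": 0,"ry": 0,"rz": 0.005},
  ],
)

```text
time: 7.3
eef_pos: [0.5043, -0.0927, 0.196]
ee_rot: [0.528, 3.096, 0.001]
wrist_force: [-3.2, 2.7, -15.4]
gripper_width: 0.0129
grip_force: 58.6
```

```bash
python3 st.py; python3 sh.py; python3 st.py
```

```text
7.3 [ 0.5043 -0.0927  0.196 ] psi 1.2329 F [ -3.2   2.7 -15.4] T [ 0.586  0.383 -0.012]
psi 1.2329213924990508
0.072 0.078 139 ang rel. tool y [-3.131 -2.69   0.426  0.974  1.974  2.886  2.998] r [0.0146 0.0264]
0.078 0.083 74 ang rel. tool y [-0.537 -0.504 -0.357  0.348  0.41   0.515  0.539] r [0.0147 0.026 ]
0.0865 0.092 190 ang rel. tool y [0.115 0.14  0.215 0.298 0.374 0.51  0.551] r [0.0152 0.0257]
7.35 [ 0.5043 -0.0927  0.196 ] psi 1.2326 F [ -1.7   2.3 -13.9] T [0.649 0.385 0.031]
```

apply_moves(
  targets=[
    {"fingers": -1,"dx": -0.002,"dy": 0.002,"dz": 0,"rx": 0,"ry": 0,"rz": 0.006},
    {"fingers": -1,"dx": -0.002,"dy": 0.002,"dz": 0,"rx": 0,"ry": 0,"rz": 0.006},
  ],
)

```text
time: 7.55
eef_pos: [0.504, -0.0925, 0.1961]
ee_rot: [0.498, 3.1, -0.001]
wrist_force: [-0.7, 0.4, -14.8]
gripper_width: 0.0127
grip_force: 58.5
```

```bash
python3 st.py
```

```text
7.55 [ 0.504  -0.0925  0.1961] psi 1.252 F [ -0.7   0.4 -14.8] T [0.44  0.169 0.001]
```

apply_moves(
  targets=[
    {"fingers": -1,"dx": 0,"dy": 0,"dz": 0,"rx": 0,"ry": 0,"rz": 0.005},
    {"fingers": -1,"dx": 0,"dy": 0,"dz": 0,"rx": 0,"ry": 0,"rz": 0.005},
  ],
)

```text
time: 7.75
eef_pos: [0.5042, -0.0925, 0.1961]
ee_rot: [0.475, 3.104, -0.0]
wrist_force: [0.4, 0.2, -16.5]
gripper_width: 0.0134
grip_force: 58.4
```

```bash
python3 st.py
```

```text
7.75 [ 0.5042 -0.0925  0.1961] psi 1.2672 F [  0.4   0.2 -16.5] T [ 0.373  0.029 -0.129]
```

Torque −0.13 N m at ψ 1.267 means the shoulder is felt. I'll back off 0.04 rad and lower.

apply_moves(
  targets=[
    {"fingers": -1,"dx": 0,"dy": 0,"dz": 0,"rx": 0,"ry": 0,"rz": -0.013},
    {"fingers": -1,"dx": 0,"dy": 0,"dz": -0.01,"rx": 0,"ry": 0,"rz": -0.013},
    {"fingers": -1,"dx": 0,"dy": 0,"dz": -0.018,"rx": 0,"ry": 0,"rz": -0.013},
    {"fingers": -1,"dx": 0,"dy": 0,"dz": -0.022,"rx": 0,"ry": 0,"rz": -0.013},
    {"fingers": -1,"dx": 0,"dy": 0,"dz": -0.022,"rx": 0,"ry": 0,"rz": -0.013},
  ],
)

```text
time: 8.25
eef_pos: [0.504, -0.0925, 0.1906]
ee_rot: [0.538, 3.094, -0.0]
wrist_force: [0.1, 0.4, -13.3]
gripper_width: 0.0134
grip_force: 58.7
```

```bash
python3 st.py; python3 look.py
```

```text
8.25 [ 0.504  -0.0925  0.1906] psi 1.2267 F [  0.1   0.4 -13.3] T [ 0.288 -0.014 -0.029]
8.25 [ 0.504  -0.0925  0.1906] [ 0.538  3.094 -0.   ] [  0.1   0.4 -13.3] [ 0.29 -0.01 -0.03] 0.0134
knob 5112 502.8 -92.6 [39.5 40.5] 32.77 ztop [0.1349 0.1471 0.1554]
top z 516 0.1471 tool z 0.0434
```

apply_moves(
  targets=[
    {"fingers": -1,"dx": 0,"dy": 0,"dz": -0.007,"rx": 0,"ry": 0,"rz": 0},
    {"fingers": -1,"dx": 0,"dy": 0,"dz": -0.014,"rx": 0,"ry": 0,"rz": 0},
    {"fingers": -1,"dx": 0,"dy": 0,"dz": -0.016,"rx": 0,"ry": 0,"rz": 0},
    {"fingers": -1,"dx": 0,"dy": 0,"dz": -0.016,"rx": 0,"ry": 0,"rz": 0},
  ],
)

```text
time: 8.7
eef_pos: [0.5042, -0.0925, 0.1877]
ee_rot: [0.538, 3.094, -0.001]
wrist_force: [-3.3, 2.0, -2.7]
gripper_width: 0.0127
grip_force: 60.2
```

```bash
python3 st.py; python3 look.py
```

```text
8.7 [ 0.5042 -0.0925  0.1877] psi 1.2266 F [-3.3  2.  -2.7] T [0.443 0.576 0.087]
8.7 [ 0.5042 -0.0925  0.1877] [ 5.380e-01  3.094e+00 -1.000e-03] [-3.3  2.  -2.7] [0.44 0.58 0.09] 0.0127
knob 5350 502.6 -88.2 [42.6 44.3] 19.19 ztop [0.1336 0.1444 0.1538]
top z 512 0.1444 tool z 0.0434
```

Lift is about 14 mm and the load has dropped to −2.7 N, so the pin is seated in the notch. Letting go.

apply_moves(
  targets=[
    {"fingers": 0.2,"dx": 0,"dy": 0,"dz": 0,"rx": 0,"ry": 0,"rz": 0},
    {"fingers": 0.2,"dx": 0,"dy": 0,"dz": 0,"rx": 0,"ry": 0,"rz": 0},
    {"fingers": 0.2,"dx": 0,"dy": 0,"dz": 0,"rx": 0,"ry": 0,"rz": 0},
    {"fingers": 0.2,"dx": 0,"dy": 0,"dz": 0,"rx": 0,"ry": 0,"rz": 0},
    {"fingers": 0.2,"dx": 0,"dy": 0,"dz": 0,"rx": 0,"ry": 0,"rz": 0},
  ],
)

```text
time: 9.25
eef_pos: [0.5041, -0.0925, 0.1869]
ee_rot: [0.538, 3.094, -0.0]
wrist_force: [-0.3, 0.4, -0.2]
gripper_width: 0.0513
grip_force: 0.0
```

apply_moves(
  targets=[
    {"fingers": 0.2,"dx": 0,"dy": 0,"dz": 0.1,"rx": 0,"ry": 0,"rz": 0},
    {"fingers": 0.2,"dx": 0,"dy": 0,"dz": 0.28,"rx": 0,"ry": 0,"rz": 0},
    {"fingers": 0.2,"dx": 0,"dy": 0,"dz": 0.42,"rx": 0,"ry": 0,"rz": 0},
    {"fingers": 0.2,"dx": 0,"dy": 0,"dz": 0.42,"rx": 0,"ry": 0,"rz": 0},
    {"fingers": 0.2,"dx": 0,"dy": 0,"dz": 0.42,"rx": 0,"ry": 0,"rz": 0},
  ],
)

```text
time: 9.75
eef_pos: [0.5042, -0.0925, 0.2927]
ee_rot: [0.538, 3.092, -0.001]
wrist_force: [-0.3, -0.1, -1.1]
gripper_width: 0.0514
grip_force: 0.0
```

```bash
python3 look.py w5
```

```text
9.75 [ 0.5042 -0.0925  0.2927] [ 5.380e-01  3.092e+00 -1.000e-03] [-0.3 -0.1 -1.1] [-0.04  0.   -0.01] 0.0514
knob 1109 504.0 -91.4 [13.8 43.1] 70.35 ztop [0.1419 0.1442 0.1452]
top z 0 nan tool z nan
  return _methods._mean(a, axis=axis, dtype=dtype,
  ret = ret.dtype.type(ret / rcount)
```

View pics/w5.png

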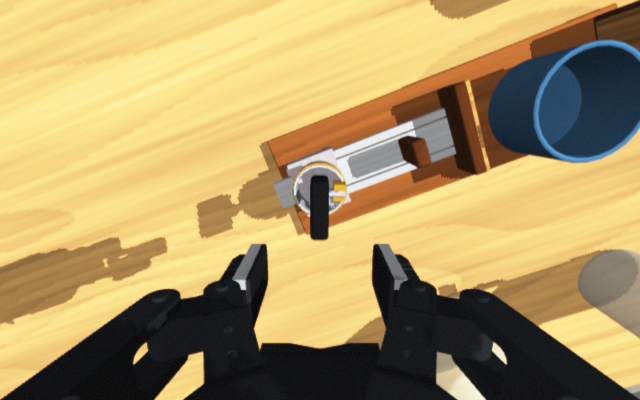

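The plunger rests at about 13.8 mm, turned about 1.23 rad, with nothing touching it; in the picture the knob is at (319,205) and the tab at (413,152). I'll move above the tab with the pads closing along y.

apply_moves(
  targets=[
    {"fingers": 0.2,"dx": -0.004,"dy": 0.2,"dz": 0,"rx": 0,"ry": 0,"rz": 0.04},
    {"fingers": 0.2,"dx": -0.004,"dy": 0.4,"dz": 0,"rx": 0,"ry": 0,"rz": 0.08},
    {"fingers": 0.2,"dx": -0.004,"dy": 0.4,"dz": -0.18,"rx": 0,"ry": 0,"rz": 0.116},
    {"fingers": 0.2,"dx": -0.004,"dy": 0.4,"dz": -0.36,"rx": 0,"ry": 0,"rz": 0.116},
    {"fingers": 0.2,"dx": -0.004,"dy": 0.4,"dz": -0.36,"rx": 0,"ry": 0,"rz": 0.116},
  ],
)

```text
time: 10.3
eef_pos: [0.4959, 0.0091, 0.1927]
ee_rot: [0.033, -3.122, -0.004]
wrist_force: [-0.4, 0.2, -0.9]
gripper_width: 0.0517
grip_force: 0.0
```

```bash
cat > tab.py <<'E'
from h import *
import sys
s=arm.observe(); p,d=optics.read_camera('wrist')
K,c=cam('wrist',s); v,u=np.mgrid[:400,:640]
P=np.stack([(u-K[0,2])/K[0,0]*d,(v-K[1,2])/K[1,1]*d,d],-1)@c[:3,:3].T+c[:3,3]; z=P[...,2]
hsv=cv2.cvtColor(p,cv2.COLOR_RGB2HSV); red=(hsv[...,1]>100)&((hsv[...,0]<15)|(hsv[...,0]>170))
m=red&(z>.072)&(z<.084)&(abs(P[...,0]-.503)<.02)&(P[...,1]<.08)&(P[...,1]>-.04)
if m.sum()>20:
    (cx,cy),wh,a=cv2.minAreaRect((P[m][:,:2]*1000).astype(np.float32)); print('tab',m.sum(),round(cx,1),round(cy,1),np.round(wh,1),round(a,1))
if len(sys.argv)>1: cv2.imwrite(f'pics/{sys.argv[1]}.png',p[:,:,::-1])
E
python3 st.py; python3 tab.py w6
```

```text
10.3 [0.4959 0.0091 0.1927] psi 1.5917 F [-0.4  0.2 -0.9] T [-0.012  0.015  0.064]
tab 800 502.9 7.9 [26.3 13.8] 0.7
```

View pics/w6.png

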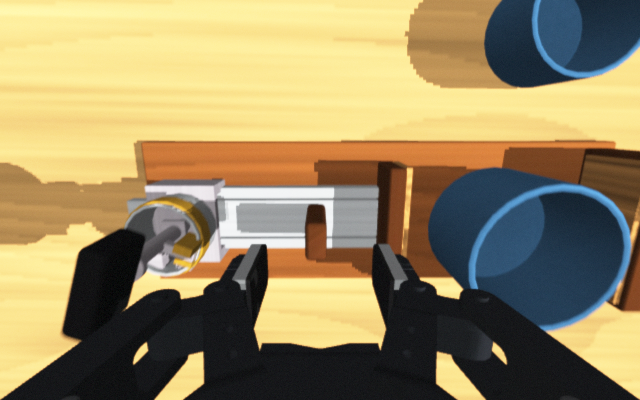

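The tab is at (316,232), midway between the pads, and the knob is well clear at (105,285). I'll let it settle and go down.

apply_moves(
  targets=[
    {"fingers": 0.2,"dx": 0,"dy": 0,"dz": -0.1,"rx": 0,"ry": 0,"rz": 0},
    {"fingers": 0.2,"dx": 0,"dy": 0,"dz": -0.2,"rx": 0,"ry": 0,"rz": 0},
    {"fingers": 0.2,"dx": 0,"dy": 0,"dz": -0.2,"rx": 0,"ry": 0,"rz": 0},
    {"fingers": 0.2,"dx": 0,"dy": 0,"dz": -0.2,"rx": 0,"ry": 0,"rz": 0},
  ],
)

```text
time: 10.75
eef_pos: [0.5034, 0.0072, 0.1528]
ee_rot: [-0.03, 3.14, -0.0]
wrist_force: [-0.0, 0.8, 0.1]
gripper_width: 0.0513
grip_force: 0.0
```

```bash
python3 st.py; python3 tab.py; python3 st.py
```

```text
10.75 [0.5034 0.0072 0.1528] psi 1.5898 F [-0.   0.8  0.1] T [ 0.039  0.041 -0.003]
tab 1257 503.2 -1.5 [25.8 32.3] 1.7
10.8 [0.5041 0.0072 0.1535] psi 1.59 F [ 0.2 -0.7 -0. ] T [-0.016  0.006 -0.052]
```

apply_moves(
  targets=[
    {"fingers": 0.2,"dx": 0,"dy": 0.002,"dz": -0.08,"rx": 0,"ry": 0,"rz": 0},
    {"fingers": 0.2,"dx": 0,"dy": 0.002,"dz": -0.14,"rx": 0,"ry": 0,"rz": 0},
    {"fingers": 0.2,"dx": 0,"dy": 0.002,"dz": -0.14,"rx": 0,"ry": 0,"rz": 0},
  ],
)

```text
time: 11.1
eef_pos: [0.5025, 0.0081, 0.1166]
ee_rot: [0.031, -3.141, -0.0]
wrist_force: [-1.3, -0.5, 0.2]
gripper_width: 0.051
grip_force: 0.0
```

apply_moves(
  targets=[
    {"fingers": -1,"dx": 0,"dy": 0,"dz": 0,"rx": 0,"ry": 0,"rz": 0},
    {"fingers": -1,"dx": 0,"dy": 0,"dz": 0,"rx": 0,"ry": 0,"rz": 0},
    {"fingers": -1,"dx": 0,"dy": 0,"dz": 0,"rx": 0,"ry": 0,"rz": 0},
    {"fingers": -1,"dx": 0,"dy": 0,"dz": 0,"rx": 0,"ry": 0,"rz": 0},
    {"fingers": -1,"dx": 0,"dy": 0,"dz": 0,"rx": 0,"ry": 0,"rz": 0},
  ],
)

```text
time: 11.6
eef_pos: [0.5039, 0.0079, 0.1182]
ee_rot: [-0.032, 3.139, -0.001]
wrist_force: [-1.1, -0.8, 7.4]
gripper_width: 0.0133
grip_force: 58.8
```

```bash
python3 st.py
```

```text
11.6 [0.5039 0.0079 0.1182] psi 1.5911 F [-1.1 -0.8  7.4] T [-0.064  0.155  0.084]
```

Tab gripped. I'll slide slowly along the clamp axis, 30 mm first.

apply_moves(
  targets=[
    {"fingers": -1,"dx": 0,"dy": 0.02,"dz": 0.004,"rx": 0,"ry": 0,"rz": 0},
    {"fingers": -1,"dx": -0.001,"dy": 0.04,"dz": 0.004,"rx": 0,"ry": 0,"rz": 0},
    {"fingers": -1,"dx": -0.001,"dy": 0.06,"dz": 0.004,"rx": 0,"ry": 0,"rz": 0},
    {"fingers": -1,"dx": -0.002,"dy": 0.08,"dz": 0.004,"rx": 0,"ry": 0,"rz": 0},
    {"fingers": -1,"dx": -0.002,"dy": 0.09,"dz": 0.004,"rx": 0,"ry": 0,"rz": 0},
  ],
)

```text
time: 12.1
eef_pos: [0.5034, 0.0312, 0.1182]
ee_rot: [-0.032, 3.138, -0.0]
wrist_force: [3.2, -3.1, 2.9]
gripper_width: 0.0129
grip_force: 59.5
```

```bash
python3 st.py
```

```text
12.1 [0.5034 0.0312 0.1182] psi 1.5912 F [ 3.2 -3.1  2.9] T [-0.379 -0.507  0.023]
```

apply_moves(
  targets=[
    {"fingers": -1,"dx": 0,"dy": 0.02,"dz": 0,"rx": 0,"ry": 0,"rz": 0},
    {"fingers": -1,"dx": -0.001,"dy": 0.035,"dz": 0,"rx": 0,"ry": 0,"rz": 0},
    {"fingers": -1,"dx": -0.001,"dy": 0.05,"dz": 0,"rx": 0,"ry": 0,"rz": 0},
    {"fingers": -1,"dx": -0.001,"dy": 0.06,"dz": 0,"rx": 0,"ry": 0,"rz": 0},
    {"fingers": -1,"dx": -0.001,"dy": 0.06,"dz": 0,"rx": 0,"ry": 0,"rz": 0},
  ],
)

```text
time: 12.6
eef_pos: [0.5031, 0.0453, 0.1183]
ee_rot: [-0.032, 3.139, -0.002]
wrist_force: [3.2, -5.1, 4.3]
gripper_width: 0.0127
grip_force: 59.6
```

```bash
python3 st.py
```

```text
12.6 [0.5031 0.0453 0.1183] psi 1.5913 F [ 3.2 -5.1  4.3] T [-0.68  -0.597  0.085]
```

apply_moves(
  targets=[
    {"fingers": -1,"dx": 0,"dy": 0.008,"dz": 0,"rx": 0,"ry": 0,"rz": 0},
    {"fingers": -1,"dx": 0,"dy": 0.014,"dz": 0,"rx": 0,"ry": 0,"rz": 0},
    {"fingers": -1,"dx": 0,"dy": 0.02,"dz": 0,"rx": 0,"ry": 0,"rz": 0},
    {"fingers": -1,"dx": 0,"dy": 0.022,"dz": 0,"rx": 0,"ry": 0,"rz": 0},
  ],
)

```text
time: 13.0
eef_pos: [0.503, 0.0504, 0.1182]
ee_rot: [-0.032, 3.139, -0.004]
wrist_force: [4.8, -7.0, 4.1]
gripper_width: 0.0133
grip_force: 59.8
```

```bash
python3 st.py
```

```text
13.0 [0.503  0.0504 0.1182] psi 1.5913 F [ 4.8 -7.   4.1] T [-0.904 -0.562  0.053]
```

apply_moves(
  targets=[
    {"fingers": -1,"dx": 0,"dy": 0.003,"dz": 0,"rx": 0,"ry": 0,"rz": 0},
    {"fingers": -1,"dx": 0,"dy": 0.005,"dz": 0,"rx": 0,"ry": 0,"rz": 0},
    {"fingers": -1,"dx": 0,"dy": 0.005,"dz": 0,"rx": 0,"ry": 0,"rz": 0},
  ],
)

```text
time: 13.3
eef_pos: [0.5029, 0.0517, 0.1182]
ee_rot: [-0.032, 3.139, -0.003]
wrist_force: [2.8, -6.0, 4.6]
gripper_width: 0.0133
grip_force: 59.7
```

```bash
python3 st.py
```

```text
13.3 [0.5029 0.0517 0.1182] psi 1.5912 F [ 2.8 -6.   4.6] T [-0.851 -0.627  0.043]
```

Jaw is at about 43.8 mm and still just friction, so I'll go on in steps under a millimetre.

apply_moves(
  targets=[
    {"fingers": -1,"dx": 0,"dy": 0.003,"dz": 0,"rx": 0,"ry": 0,"rz": 0},
    {"fingers": -1,"dx": 0,"dy": 0.003,"dz": 0,"rx": 0,"ry": 0,"rz": 0},
  ],
)

```text
time: 13.5
eef_pos: [0.5029, 0.0524, 0.1182]
ee_rot: [-0.032, 3.139, -0.003]
wrist_force: [2.8, -6.1, 5.0]
gripper_width: 0.0129
grip_force: 59.7
```

```bash
python3 st.py
```

```text
13.5 [0.5029 0.0524 0.1182] psi 1.5913 F [ 2.8 -6.1  5. ] T [-0.804 -0.571  0.064]
```

apply_moves(
  targets=[
    {"fingers": -1,"dx": 0,"dy": 0.002,"dz": 0,"rx": 0,"ry": 0,"rz": 0},
    {"fingers": -1,"dx": 0,"dy": 0.002,"dz": 0,"rx": 0,"ry": 0,"rz": 0},
  ],
)

```text
time: 13.7
eef_pos: [0.5029, 0.0529, 0.1182]
ee_rot: [-0.032, 3.139, -0.003]
wrist_force: [3.8, -6.5, 5.2]
gripper_width: 0.0134
grip_force: 59.7
```

```bash
python3 st.py
```

```text
13.7 [0.5029 0.0529 0.1182] psi 1.5913 F [ 3.8 -6.5  5.2] T [-0.859 -0.568  0.076]
```

apply_moves(
  targets=[
    {"fingers": -1,"dx": 0,"dy": 0.002,"dz": 0,"rx": 0,"ry": 0,"rz": 0},
    {"fingers": -1,"dx": 0,"dy": 0.002,"dz": 0,"rx": 0,"ry": 0,"rz": 0},
  ],
)

```text
time: 13.9
eef_pos: [0.5029, 0.0533, 0.1182]
ee_rot: [-0.032, 3.139, -0.004]
wrist_force: [3.3, -7.3, 4.9]
gripper_width: 0.0133
grip_force: 59.6
```

```bash
python3 st.py
```

```text
13.9 [0.5029 0.0533 0.1182] psi 1.5914 F [ 3.3 -7.3  4.9] T [-0.939 -0.564  0.089]
```

apply_moves(
  targets=[
    {"fingers": -1,"dx": 0,"dy": 0.002,"dz": 0,"rx": 0,"ry": 0,"rz": 0},
    {"fingers": -1,"dx": 0,"dy": 0.002,"dz": 0,"rx": 0,"ry": 0,"rz": 0},
  ],
)

```text
time: 14.1
eef_pos: [0.5029, 0.0534, 0.1182]
ee_rot: [-0.033, 3.139, -0.005]
wrist_force: [2.7, -9.5, 4.6]
gripper_width: 0.0131
grip_force: 59.7
```

```bash
python3 st.py
```

```text
14.1 [0.5029 0.0534 0.1182] psi 1.5915 F [ 2.7 -9.5  4.6] T [-1.132 -0.505  0.018]
```

apply_moves(
  targets=[
    {"fingers": -1,"dx": 0,"dy": 0.002,"dz": 0,"rx": 0,"ry": 0,"rz": 0},
    {"fingers": -1,"dx": 0,"dy": 0.002,"dz": 0,"rx": 0,"ry": 0,"rz": 0},
  ],
)

```text
time: 14.3
eef_pos: [0.5029, 0.0535, 0.1182]
ee_rot: [-0.033, 3.139, -0.006]
wrist_force: [3.0, -10.7, 4.7]
gripper_width: 0.0128
grip_force: 59.7
```

```bash
python3 st.py
```

```text
14.3 [0.5029 0.0535 0.1182] psi 1.5917 F [  3.  -10.7   4.7] T [-1.274 -0.527  0.04 ]
```

apply_moves(
  targets=[
    {"fingers": -1,"dx": 0,"dy": 0.001,"dz": 0,"rx": 0,"ry": 0,"rz": 0},
    {"fingers": -1,"dx": 0,"dy": 0.001,"dz": 0,"rx": 0,"ry": 0,"rz": 0},
  ],
)

```text
time: 14.5
eef_pos: [0.5029, 0.0535, 0.1182]
ee_rot: [-0.033, 3.139, -0.007]
wrist_force: [1.8, -11.3, 4.4]
gripper_width: 0.0134
grip_force: 59.6
```

```bash
python3 st.py
```

```text
14.5 [0.5029 0.0535 0.1182] psi 1.5917 F [  1.8 -11.3   4.4] T [-1.396 -0.532  0.064]
```

The advance has stopped at about 45.6 mm with 11 N: the pot is snug. I'll let go and rise.

apply_moves(
  targets=[
    {"fingers": 0.2,"dx": 0,"dy": 0,"dz": 0,"rx": 0,"ry": 0,"rz": 0},
    {"fingers": 0.2,"dx": 0,"dy": 0,"dz": 0,"rx": 0,"ry": 0,"rz": 0},
    {"fingers": 0.2,"dx": 0,"dy": 0,"dz": 0,"rx": 0,"ry": 0,"rz": 0},
    {"fingers": 0.2,"dx": 0,"dy": 0,"dz": 0,"rx": 0,"ry": 0,"rz": 0},
    {"fingers": 0.2,"dx": 0,"dy": 0,"dz": 0,"rx": 0,"ry": 0,"rz": 0},
  ],
)

```text
time: 15.0
eef_pos: [0.5013, 0.0559, 0.1169]
ee_rot: [0.032, -3.14, -0.001]
wrist_force: [-0.2, -0.1, -0.7]
gripper_width: 0.051
grip_force: 0.0
```

apply_moves(
  targets=[
    {"fingers": 0.2,"dx": 0,"dy": 0,"dz": 0.1,"rx": 0,"ry": 0,"rz": 0},
    {"fingers": 0.2,"dx": 0,"dy": 0,"dz": 0.28,"rx": 0,"ry": 0,"rz": 0},
    {"fingers": 0.2,"dx": 0,"dy": 0,"dz": 0.46,"rx": 0,"ry": 0,"rz": 0},
    {"fingers": 0.2,"dx": 0,"dy": 0,"dz": 0.64,"rx": 0,"ry": 0,"rz": 0},
    {"fingers": 0.2,"dx": 0,"dy": 0,"dz": 0.64,"rx": 0,"ry": 0,"rz": 0},
  ],
)

```text
time: 15.5
eef_pos: [0.506, 0.0556, 0.2856]
ee_rot: [-0.032, 3.126, -0.001]
wrist_force: [0.9, 1.1, 0.5]
gripper_width: 0.0514
grip_force: 0.0
```

```bash
python3 st.py; for i in 1 2; do python3 tab.py w7; done; python3 look.py 2>/dev/null; python3 st.py
python3 - <<'E'
import cv2; cv2.imwrite('pics/w7c.png',cv2.imread('pics/w7.png')[60:300])
E
```

```text
15.5 [0.506  0.0556 0.2856] psi 1.591 F [0.9 1.1 0.5] T [-0.051  0.025 -0.013]
tab 393 501.8 54.0 [24.8 13. ] 1.3
tab 410 502.4 54.1 [26.  12.8] 1.2
15.6 [0.5026 0.0556 0.2791] [-0.031  3.138  0.   ] [-0.3 -0.9 -1.2] [-0.02  0.03 -0.03] 0.0511
knob 2063 504.3 -90.3 [14.  43.5] 71.23 ztop [0.1269 0.1427 0.145 ]
top z 0 nan tool z nan
15.65 [0.5014 0.0556 0.277 ] psi 1.5908 F [-1.  -0.5  0.4] T [-0.001 -0.013 -0.004]
```

View pics/w7.png

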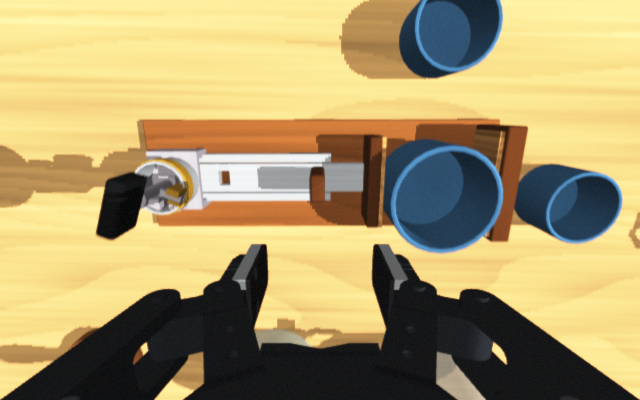

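The picture shows the pot at (446,197) snug between the jaw board (373) and the back stop (508). The knob is still up and turned at (122,207). I'll check the pot's offset from the centre line, then hand in.

Run:
```python
from h import *
from bench import order
s=arm.observe(); p=ray('wrist',(446,197),.087,s); print(p.round(3))
# clamp axis: tab (.5024,.054) to knob (.5045,-.091)
off=p[0]-(.5024-.0145*(p[1]-.054)); print('offset',off.round(4))
if abs(off)<.022: print(order.close_job())
```

```text
[0.498 0.166 0.087]
offset -0.0024
the job is handed in; nothing more can be done
None
```

I've handed the job in, but no verdict came back. At my last look the plunger was resting by itself in its notch (lift about 14 mm, turned about 1.23 rad), the jaw was about 46 mm along with the pot snug against the back stop and about 2 mm off the centre line, and the gripper was clear of everything.

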